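# Fit the bayonet battery cap on a portable radio

## Robot

A 6-joint arm with a two-finger parallel gripper is mounted at the origin on the work surface. World frame = base frame: x ahead of the robot, y to its left, z up, the work surface at z = 0. Lengths are in m, angles in rad, forces in N, time in s.
With the tool pointing down it reaches from about 0.375 to 0.925 m from the base axis. Payload 5.7 kg.
Tool frame: the origin (TCP) lies on the centre line of the jaws, within the pads' length; the fingertips stand 25 mm ahead of it and the grasp point (between the pads) lies 6 mm ahead of it; z points along the fingers, x is the direction in which the jaws open and shut, and the axes are right-handed (so a half turn about z gives the same grasp; the last joint's range is limited). The gripper opens to 85 mm and grips with 20 to 120 N. Pads are 22 mm wide; open, the fingers measure 114 mm over their backs; the gripper's body (76 mm by 85 mm) begins 54 mm behind the grasp point. The pads swing forward as they close: fully open they stand 13 mm farther back than shut.
Start: joints at [-1.322, 0.359, 1.51, -0, 1.272, -0.115], TCP at [0.213, -0.561, 0.221] pointing down, gripper open.
Joint ranges: [-2.97, 2.97], [-1.01, 2.36], [0.21, 2.38], [-0.96, 4.11], [0.2, 2.71], [-2.98, 2.98]. Speed limits (rad/s): [2.39, 2.39, 3.14, 3.14, 3.14, 3.14].

## Interface

Orientations are given as [roll, pitch, yaw] about the fixed x, y, z axes, in that order (R = Rz(yaw) Ry(pitch) Rx(roll)).
In Python, from workcell import arm, vision, order gives the robot as it stands. The module is installed in compiled form; this text tells all that it offers.
- The arm moves only by the tool apply_moves, never from a script. Its argument "moves" is a list of rows, each a list of 2 entries, a list of its own where there are three numbers: the shift along the world's x, y, z in m, then the turn about the world's z in rad. A call has 1 to 12 rows; each row is the pose to reach, as a shift and turn from the pose commanded when the call began; what a row does not reach only later rows make up. A row lasts 1/10 s, in which the tool goes at most 50 mm and 8.59 degrees, less where a joint would pass 70% of its speed; a pose out of reach is approached as far as the arm can. A call with a gripper value outside its range is refused whole. "gripper" is the finger opening in m, from 0 to 0.0854, set as the call begins (left out, the last holds). The fingers move at their own pace and stop on an object; "grip_force" is the grip in N (left out, the last holds). Time passes only in rows, so rows that repeat a pose let the fingers close. It gives the time, the measured TCP pose, the force and the opening at its end, in the units of the state.
- arm.get_state(): the state, without advancing time (a new reading comes with each control period).
- vision.capture(name): name is "side" or "top" or "wrist"; returns (picture, depth): 480x640x3 uint8, blue, green, red; 480x640 float32, m along the optical axis (not along the pixel's ray), 0 where there is no reading.
- vision.camera_info(name): a dict with "fov_y" (degrees; the focal length in pixels is half the picture's height over the tangent of half this angle, whatever the lens; pixels are square), "cx", "cy" (the principal point, pixels), "distortion" ([k1, k2, p1, p2, k3] as OpenCV has them; the pictures are not rectified), "eye" and "attitude" of the camera in the world. Camera axes: x right, y up, looking along -z (the intrinsics and any distortion apply to the point x, -y, -z); pixel columns grow to the right and rows downward; lengths in m; the calibration is good to about 2 mm. A picture is of the moment at which its call begins: read the wrist's pose just before it. camera_info takes no time and is no camera call; for the wrist camera it gives the pose at the moment of the call.
- order.close_job(): hands the job in, once; it reports no verdict.
The state is a dict: "t": time; "joint_pos": joint angles; "dq": joint speeds; "effort": joint torques, N m; "position": TCP position; "orientation": TCP orientation; "force": force on the tool from outside, world axes, zero at the start; "ft_torque": the same for the moment, N m; "finger_gap": finger opening in m.
Only numpy, scipy, OpenCV 4.12 (cv2) and the standard library are available. Lean on these libraries where they do the work, as an engineer would, in place of code of your own. Each camera call takes 0.05 s, during which the arm holds its last target.

## Task

The radio lies on its face with its cell already in the battery well. Swing the carry handle up and over, past upright, so that the well is clear; then fit the battery cap: set its two lugs into the collar's slots, press it down fully against the sprung cell and twist it clockwise to the stop, so that it springs up into its lock and stays there when you let go. Leave the tuning capacitor, the resistor holder and the spray can where they are.

Things in the scene. Friction and masses are not known exactly. Their poses are not given: they have to be found in the camera images.
- radio: Turquoise portable radio lying face down on a grey felt pad (250 x 170 x 12 mm), fixed; origin on the bench under its middle. z up, y along its long side (230 mm), x along its short side (140 mm). Its back faces up, 92 mm over the bench. Handle pivots 122 mm out at +y and -y.
- well (a point): Centre of the top face of the round grey metal collar of the battery well in the radio's back; 8 mm above the back. Axes are the radio's. Collar 83 mm across; its lip (52 mm inner diameter, 4 mm thick) has two opposite slots 16 mm wide, open to 35 mm from the centre. Below: stops and teeth under the lip. The cell stands in the middle.
- slot (a point): In one of the collar's two slots, 30 mm from the centre, level with the collar's top; the other slot is opposite. Seen from well the line through the slots is the radio's x axis turned 30 degrees clockwise (seen from above). A lug goes straight down here, then can only turn clockwise.
- notch (a point): Over the place where that lug ends: 60 degrees clockwise of the slot, on the radio's y axis, 30 mm from the centre, level with the collar's top. On the way the lug passes under a tooth (underside 7.5 mm below the collar's top), then meets a solid stop 1 mm past here and, let go, rises into a notch (4 mm below the top).
- cell (a joint): Travel of the metal cell standing in the well (33 mm diameter, steel nub on top), in m: 0 = up, nub 8 mm below the collar's top; grows as it is pressed down on its spring (2.2 N at first, then 0.9 N per mm): 0.009 with the cap's flange right down on the collar, 0.0065 or more to pass the teeth, 0.003 with the cap locked.
- handle (a joint): Angle of the carry handle in rad: 0 = folded over the back, its grip across the battery well; grows as it swings up and over towards the radio's +x side; upright at 1.12, end of travel 2.2. It stays where it is left; about 2.5 N at the grip moves it.
- handle_grip (a point): Middle of the handle's straight grip: black rubber round bar, 16 mm diameter, 150 mm long, parallel to the radio's y axis. Steel rods, 8 mm thick, join its ends to the pivots outside the radio's short sides.
- handle_hinge (a point): Middle of the handle's pivot line, parallel to the radio's y axis, 82 mm over the bench; the grip's centre line moves on a circle of 85 mm radius about it. At handle angle 0 the grip lies on the -x side of it, 0.45 rad above level. Axes are the radio's.
- cap_mid (a point): Centre (half-way up) of the loose dark plastic battery cap standing upright in the tray: 51 mm tall, 78 mm across, about 90 g; z up, x along its grip bar and lugs; half a turn gives the same cap. Height of this point over the collar's top: 17.5 mm lying loose in the slots, 8.5 fully pressed down, under 11 to pass the teeth, 14.5 locked.
- cap_bar (a point): Middle of the grip bar on top of the cap, 11.5 mm above the cap's centre: 62 mm long (x), 12 mm thick (y), 28 mm high, standing on the cap's round flange (78 mm diameter, 6 mm thick), whose top is 14 mm below this point.
- cap_lug (a point): One of the cap's two opposite lugs, under the end of the grip bar and hidden by the flange from above; this point is 30 mm from the cap's axis, 21.5 mm below its centre. Lugs reach 33 mm from the axis, 12 mm wide, 6 mm thick, their tops 10 mm below the flange's underside; they stand on a plug 48 mm across, 17 mm high.
- capacitor_mid (a point): Centre of a steel tuning capacitor, 72 x 50 x 45 mm, with a brass shaft 22 mm long at +x; loose in the tray. Leave it alone.
- resistor_mid (a point): Centre of a white ceramic resistor holder, 100 (x) x 30 x 40 mm; loose in the tray. Leave it alone.
- can_mid (a point): Centre of a spray can, 52 mm diameter, 175 mm tall, standing loose on the bench between tray and radio. Leave it alone.
- tray: Shallow grey metal tray, fixed to the bench: 220 (x) x 230 (y) mm, rim 18 mm over the bench; origin at the centre of its underside. It holds the cap, the capacitor and the resistor holder in any arrangement.

How it is judged:
On the way, in this order (a step that is already met when the one before it is completed fails the run):
1. the carry handle is swung past upright (value of joint handle above 1.2 rad), for 0.1 s.
2. the cap's lugs are through the slots and it is pressed down against the cell (z of cap_mid in the frame of well below 0.0115 m and horizontal distance between cap_mid and well below 0.005 m and value of joint cell above 0.0055 m), for 0.1 s.
At the end, for the whole second after the job is handed in: The handle stands past upright (over 1.2 rad); the cap is locked in the collar: its lugs within 0.13 rad of the radio's y axis, centred within 4 mm, level within 0.07 rad, its centre 12.7 to 16.5 mm above the collar's top (sprung up into the notches) and the cell held down at least 1.5 mm (value of joint handle above 1.2 rad and angle between the x axis of cap_mid and the y axis of well, either way round below 0.13 rad and horizontal distance between cap_mid and well below 0.004 m and z of cap_mid in the frame of well between 0.0127 and 0.0165 m and angle between cap_mid's own z axis and vertical below 0.07 rad and value of joint cell above 0.0015 m); the robot touches nothing.
It fails at once if the capacitor is disturbed (distance of capacitor_mid from where it was at the start of the episode above 0.015 m).
It fails at once if the resistor holder is disturbed (distance of resistor_mid from where it was at the start of the episode above 0.015 m).
It fails at once if the spray can is disturbed (distance of can_mid from where it was at the start of the episode above 0.02 m).
It also fails if it takes over 61 s, if anything falls off the work surface, if the arm or the gripper's body presses on something with over 40 N, if the wrist force passes 120 N, or if a joint passes its speed limit or range.

## Working session

There is one attempt and no reset: what is moved stays moved. The work goes in short steps, Python scripts to look and compute and a tool call to move; the robot and the scene stay as the last step left them, time stands still between calls to the robot, and variables do not carry over. Pictures are saved under pics/ and viewed, and the job is handed in when it is done.

Besides the shell and the picture viewer there is one more tool, called after "Call:" by a JSON object that holds its "method" and its "body". apply_moves: Moves the arm, as the interface text tells. Its arguments: {"type":"object","properties":{"moves":{"type":"array","items":{"type":"array"}},"gripper":{"type":"number"},"grip_force":{"type":"number"}},"required":["moves"]}

```bash
mkdir -p pics; python3 - <<'E'
from workcell import arm, vision
import cv2
s=arm.get_state(); print(s)
for n in ["top","side","wrist"]:
    print(n,vision.camera_info(n))
    im,d=vision.capture(n); cv2.imwrite(f"pics/{n}0.png",im); import numpy as np; np.save(f"{n}0.npy",d)
E
```

```text
{'t': 0.0, 'joint_pos': array([-1.32211035e+00,  3.59513430e-01,  1.51144600e+00, -7.92878691e-06,
        1.27250119e+00, -1.15102447e-01]), 'dq': array([0.00135102, 0.00013676, 0.00090205, 0.00051611, 0.00058005,
       0.00014577]), 'effort': array([ 2.71293175e-03, -5.27620268e+01, -2.78620613e+01, -2.18648728e-05,
        1.28005369e-02, -1.62948822e-05]), 'position': array([ 0.21330371, -0.56004697,  0.21984343]), 'orientation': array([-3.14138564e+00,  1.85648039e-03, -1.20700537e+00]), 'force': array([-0.84185311,  0.56840001, -0.10928998]), 'ft_torque': array([-0.00343052, -0.01076918,  0.07098205]), 'finger_gap': 0.08528776512443384}
top {'fov_y': 54.6651891595643, 'cx': 319.9217072330681, 'cy': 234.49607096982402, 'distortion': array([-0.04398872,  0.        ,  0.        ,  0.        ,  0.        ]), 'eye': array([ 4.34686189e-01, -1.75426849e-04,  1.12257383e+00]), 'attitude': array([ 0.07683657, -0.02873924, -1.54369855])}
side {'fov_y': 52.85557253866871, 'cx': 317.24298316546816, 'cy': 246.0687833422917, 'distortion': array([-0.05077288,  0.        ,  0.        ,  0.        ,  0.        ]), 'eye': array([ 0.48679495, -0.56808883,  0.74451104]), 'attitude': array([ 0.69877413,  0.00263471, -0.08066688])}
wrist {'fov_y': 65.18955760705678, 'cx': 320.1945616761737, 'cy': 235.44047543750563, 'distortion': array([-0.04540618,  0.        ,  0.        ,  0.        ,  0.        ]), 'eye': array([ 0.2864258 , -0.53251335,  0.37236009]), 'attitude': array([-0.31130472,  0.0022851 , -1.20750698])}
```

View pics/top0.png

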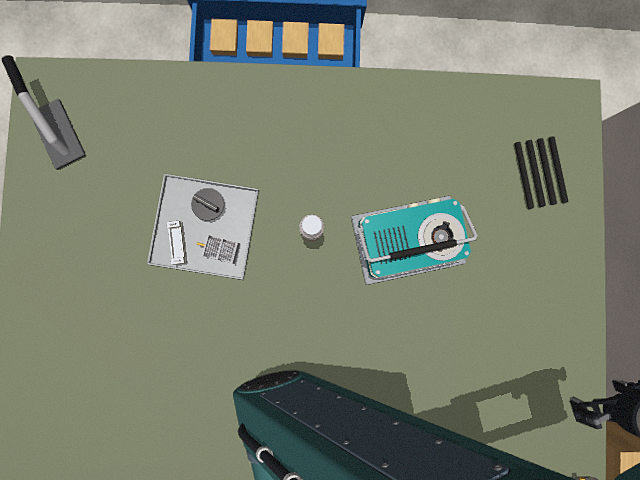

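View pics/side0.png

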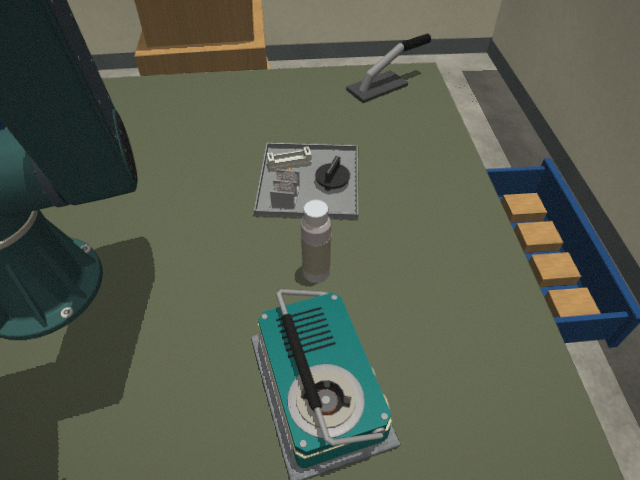

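View pics/wrist0.png

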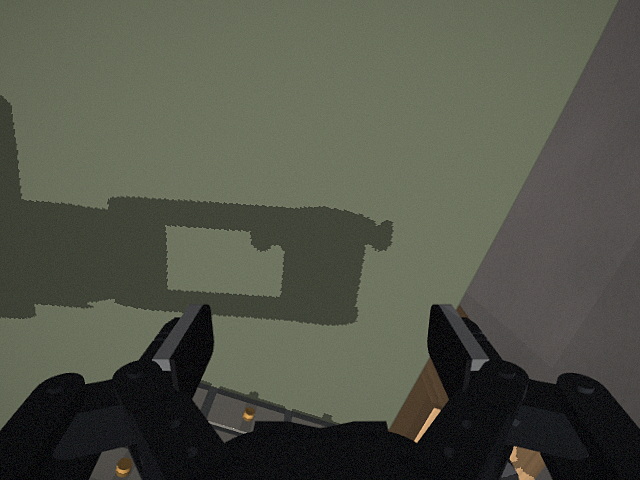

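```bash
cat > h.py <<'E'
import numpy as np, cv2
from scipy.spatial.transform import Rotation as R
from workcell import arm, vision
def cam(n, info=None):
    c=info or vision.camera_info(n)
    f=240/np.tan(np.radians(c['fov_y'])/2)
    K=np.array([[f,0,c['cx']],[0,f,c['cy']],[0,0,1]])
    return K,np.array(c['distortion']),np.array(c['eye']),R.from_euler('xyz',c['attitude']).as_matrix()
def rays(C,px):
    K,D,e,A=C
    u=cv2.undistortPoints(np.array(px,float).reshape(-1,1,2),K,D).reshape(-1,2)
    return np.c_[u[:,0],-u[:,1],-np.ones(len(u))]@A.T
def onplane(C,px,z):
    r=rays(C,px); return C[2]+r*((z-C[2][2])/r[:,2])[:,None]
def proj(C,P):
    K,D,e,A=C
    p=(np.array(P,float).reshape(-1,3)-e)@A; p=p*[1,-1,-1]
    return cv2.projectPoints(p,np.zeros(3),np.zeros(3),K,D)[0].reshape(-1,2)
def bydepth(C,px,d):
    r=rays(C,px); return C[2]+r*np.array([d[int(round(v)),int(round(u))] for u,v in px])[:,None]
E
python3 - <<'E'
from h import *
im=cv2.imread('pics/top0.png')
cv2.imwrite('pics/top_radio.png',cv2.resize(im[185:295,345:490],None,fx=5,fy=5,interpolation=cv2.INTER_CUBIC))
cv2.imwrite('pics/top_tray.png',cv2.resize(im[165:290,140:270],None,fx=4.6,fy=4.6,interpolation=cv2.INTER_CUBIC))
s=cv2.imread('pics/side0.png')
cv2.imwrite('pics/side_radio.png',cv2.resize(s[280:480,240:410],None,fx=3,fy=3,interpolation=cv2.INTER_CUBIC))
cv2.imwrite('pics/side_tray.png',cv2.resize(s[135:225,245:370],None,fx=6,fy=6,interpolation=cv2.INTER_CUBIC))
d=np.load('top0.npy');C=cam('top')
for p in [(441,236),(420,248),(208,204),(312,227),(390,225),(413,300)]:
    print(p,bydepth(C,[p],d))
E
```

```text
(441, 236) [[ 0.51977857 -0.30139628  0.08774826]]
(420, 248) [[ 0.48895442 -0.24319077  0.13074588]]
(208, 204) [[0.58055189 0.23141358 0.05629891]]
(312, 227) [[ 0.52331422 -0.00877912  0.17489057]]
(390, 225) [[ 0.5407511  -0.18413841  0.09239574]]
(413, 300) [[ 3.69651801e-01 -2.59715255e-01 -3.65432991e-04]]
```

View pics/top_radio.png

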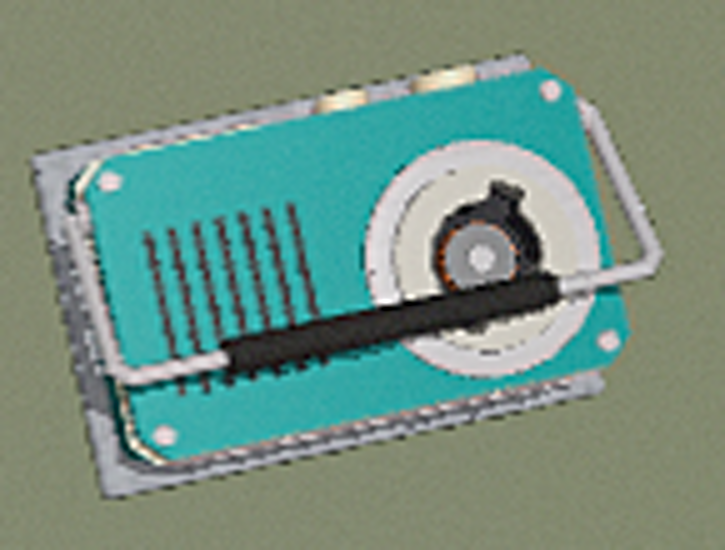

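View pics/top_tray.png

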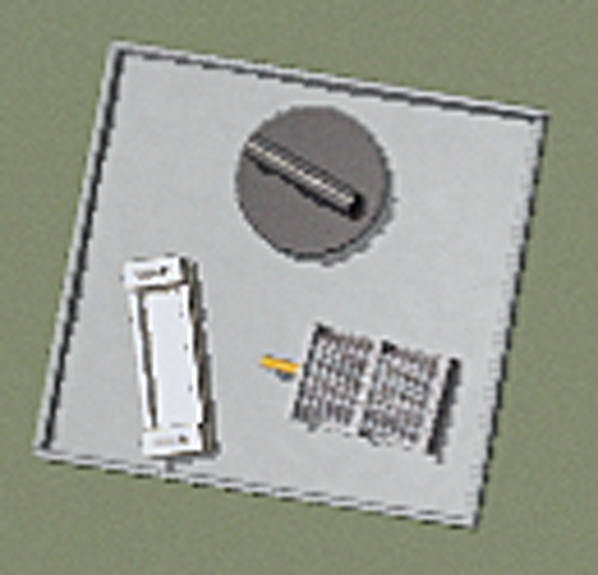

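View pics/side_radio.png

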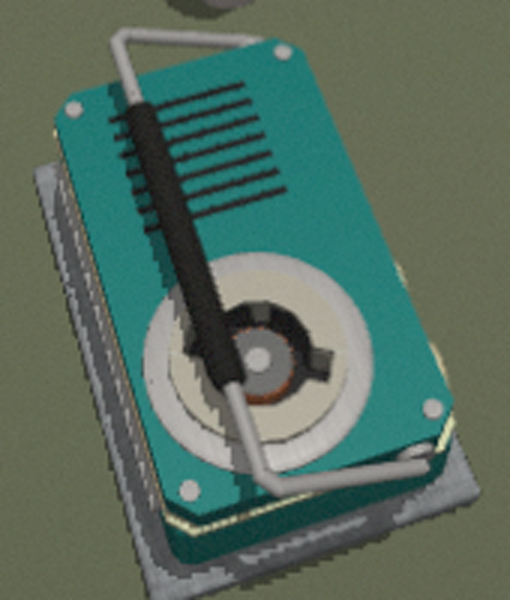

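View pics/side_tray.png

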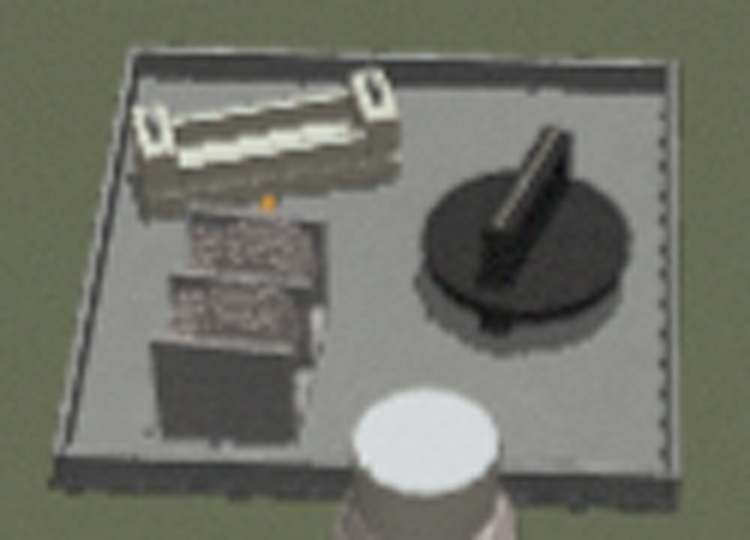

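```bash
python3 - <<'E'
from h import *
im=cv2.imread('pics/top0.png');C=cam('top')
cr=np.array([(110,181),(550,90),(165,436),(610,342)])/5+[345,185]-0.4
P=onplane(C,cr,0.093);print(P)
# order TL(+x,+y), TR(+x,-y), BL(-x,+y), BR(-x,-y)
cen=P.mean(0); y=(P[0]+P[2]-P[1]-P[3])/2; x=(P[0]+P[1]-P[2]-P[3])/2
print('cen',cen,'yaw',np.arctan2(y[1],y[0])-np.pi/2,np.arctan2(x[1],x[0]),np.linalg.norm(x),np.linalg.norm(y))
# bar
hsv=cv2.cvtColor(im,cv2.COLOR_BGR2HSV)
m=(im.max(2)<60).astype(np.uint8)
m2=np.zeros_like(m); m2[235:268,385:464]=m[235:268,385:464]
m2=cv2.morphologyEx(m2,cv2.MORPH_OPEN,np.ones((5,5),np.uint8))
c=max(cv2.findContours(m2,0,1)[0],key=cv2.contourArea); r=cv2.minAreaRect(c);print(r)
b=onplane(C,cv2.boxPoints(r),0.119);print(b,b.mean(0))
# tilted side view bar
d=np.load('top0.npy')
# cap
m=((hsv[...,1]<40)&(im.max(2)<125)).astype(np.uint8); m2=np.zeros_like(m); m2[180:226,188:230]=m[180:226,188:230]
c=max(cv2.findContours(m2,0,1)[0],key=cv2.contourArea); print(cv2.minEnclosingCircle(c),cv2.fitEllipse(c),cv2.contourArea(c))
P=bydepth(C,[(208+i,204+j) for i in(-15,15) for j in (-12,0,12)],d);print(P)
E
```

```text
[[ 0.54854156 -0.13121698  0.093     ]
 [ 0.59611689 -0.33063638  0.093     ]
 [ 0.43544188 -0.15797289  0.093     ]
 [ 0.48271287 -0.35853755  0.093     ]]
cen [ 0.5157033  -0.24459095  0.093     ] yaw 0.23282499689504976 0.23678106322845194 0.11650249233483402 0.20553775390549633
((423.0391845703125, 249.17897033691406), (7.387806415557861, 66.36814880371094), 77.6609115600586)
[[ 0.47759981 -0.17996132  0.119     ]
 [ 0.51264075 -0.32274066  0.119     ]
 [ 0.49688501 -0.32633505  0.119     ]
 [ 0.46202146 -0.18366411  0.119     ]] [ 0.48728676 -0.25317529  0.119     ]
((208.08973693847656, 204.7948760986328), 17.465787887573242) ((207.91212463378906, 204.9003143310547), (31.882896423339844, 33.99021911621094), 134.91244506835938) 848.0
[[ 6.16264832e-01  2.80975178e-01  1.96073073e-03]
 [ 5.83590562e-01  2.73415790e-01  2.63758990e-02]
 [ 5.57288236e-01  2.77185001e-01  5.51812811e-03]
 [ 6.18844710e-01  2.08689717e-01 -4.65606838e-04]
 [ 5.86259458e-01  2.03159447e-01  2.23640859e-02]
 [ 5.59790685e-01  2.05587724e-01  2.25490830e-03]]
```

Call:
{"method": "apply_moves", "body": {"moves": [[[0.267,0.337,0.03],1.444],[[0.267,0.337,0.03],1.444],[[0.267,0.337,0.03],1.444],[[0.267,0.337,0.03],1.444],[[0.267,0.337,0.03],1.444],[[0.267,0.337,0.03],1.444],[[0.267,0.337,0.03],1.444],[[0.267,0.337,0.03],1.444],[[0.267,0.337,0.03],1.444],[[0.267,0.337,0.03],1.444],[[0.267,0.337,0.03],1.444],[[0.267,0.337,0.03],1.444]], "gripper": 0.05}}

```text
t: 1.35
position: [0.4801, -0.2237, 0.2504]
orientation: [-3.141, 0.001, 0.234]
force: [-1.0, 0.3, -0.5]
finger_gap: 0.0497
```

```bash
python3 - <<'E'
from h import *
s=arm.get_state();print(s['position'],s['orientation'],s['joint_pos'],s['force'])
print(vision.camera_info('wrist'))
im,d=vision.capture('wrist'); cv2.imwrite('pics/w1.png',im); np.save('w1.npy',d)
E
```

```text
[ 0.48013532 -0.22369734  0.25041662] [-3.14130533e+00  7.15337393e-04  2.34436540e-01] [-5.66218548e-01  2.30781362e-01  1.62007657e+00 -3.26073040e-04
  1.29143902e+00 -8.00564964e-01] [-1.0188836   0.26332569 -0.53004016]
{'fov_y': 65.18955760705678, 'cx': 320.1945616761737, 'cy': 235.44047543750563, 'distortion': array([-0.04540618,  0.        ,  0.        ,  0.        ,  0.        ]), 'eye': array([ 0.46175861, -0.1475026 ,  0.40285039]), 'attitude': array([-0.310366  ,  0.00109075,  0.23389744])}
```

View pics/w1.png

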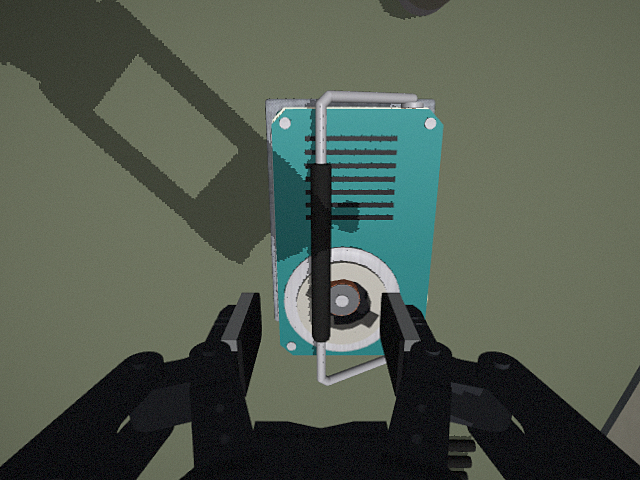

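```bash
cat >> h.py <<'E'
W1={'fov_y': 65.18955760705678, 'cx': 320.1945616761737, 'cy': 235.44047543750563, 'distortion': np.array([-0.04540618,0,0,0,0]), 'eye': np.array([ 0.46175861, -0.1475026 ,  0.40285039]), 'attitude': np.array([-0.310366  ,  0.00109075,  0.23389744])}
E
python3 - <<'E'
from h import *
im=cv2.imread('pics/w1.png');C=cam('wrist',W1)
m=np.zeros((480,640),np.uint8); m[150:350,300:340]=(im.max(2)<60)[150:350,300:340]
m=cv2.morphologyEx(m,cv2.MORPH_OPEN,np.ones((9,9),np.uint8))
n,l,st,c=cv2.connectedComponentsWithStats(m);print(st)
c=max(cv2.findContours(m,0,1)[0],key=cv2.contourArea); r=cv2.minAreaRect(c);print(r)
b=onplane(C,cv2.boxPoints(r),0.119);print(b,b.mean(0))
P=onplane(C,[(285,124),(430,124),(291,346)],0.093);print(P)
print(onplane(C,[(342,300)],0.092))
cv2.imwrite('pics/w1c.png',cv2.resize(im[235:365,270:420],None,fx=5,fy=4.6,interpolation=cv2.INTER_CUBIC))
E
```

```text
[[     0      0    640    480 303726]
 [   310    164     22    178   3474]]
((320.5, 252.5), (177.0, 21.0), 90.0)
[[ 0.4620877  -0.18319519  0.119     ]
 [ 0.4774015  -0.17954416  0.119     ]
 [ 0.51428617 -0.3284448   0.119     ]
 [ 0.4963855  -0.33272301  0.119     ]] [ 0.48754022 -0.25597679  0.119     ]
[[ 0.43569321 -0.16025803  0.093     ]
 [ 0.54797973 -0.13318784  0.093     ]
 [ 0.48303238 -0.35942141  0.093     ]]
[[ 0.51857565 -0.30070084  0.092     ]]
```

View pics/w1c.png

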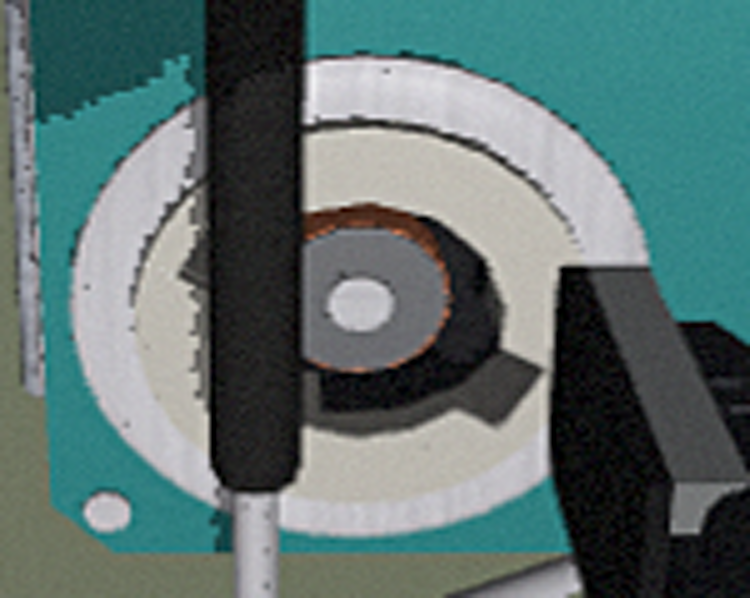

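Call:
{"method": "apply_moves", "body": {"moves": [[[0,0,-0.04],0],[[0,0,-0.08],0],[[0,0,-0.11],0],[[0,0,-0.124],0],[[0,0,-0.124],0]]}}

```text
t: 1.9
position: [0.4782, -0.2234, 0.1244]
orientation: [-3.138, 0.004, 0.234]
force: [-0.1, 0.1, -0.7]
finger_gap: 0.0501
```

Call:
{"method": "apply_moves", "body": {"moves": [[[0,0,0],0],[[0,0,0],0],[[0,0,0],0],[[0,0,0],0],[[0,0,0],0]], "gripper": 0.0, "grip_force": 25}}

```text
t: 2.4
position: [0.4808, -0.2239, 0.1273]
orientation: [3.141, -0.001, 0.237]
force: [-0.7, -0.4, -0.2]
finger_gap: 0.0001
```

```bash
python3 - <<'E'
import numpy as np
# rows of displacement following arc, radio yaw .236
a0=np.pi-0.45
for th in np.linspace(0,1.9,20)[1:]:
    a=a0-th
    dx=.085*(np.cos(a)-np.cos(a0)); dz=.085*(np.sin(a)-np.sin(a0))
    print(round(th,2),"[[%.4f,%.4f,%.4f],0],"%(dx*np.cos(.236),dx*np.sin(.236),dz),end=' ')
E
```

```text
0.1 [[0.0040,0.0010,0.0075],0], 0.2 [[0.0086,0.0021,0.0145],0], 0.3 [[0.0139,0.0034,0.0210],0], 0.4 [[0.0199,0.0048,0.0269],0], 0.5 [[0.0263,0.0063,0.0322],0], 0.6 [[0.0333,0.0080,0.0368],0], 0.7 [[0.0407,0.0098,0.0406],0], 0.8 [[0.0484,0.0116,0.0437],0], 0.9 [[0.0563,0.0135,0.0460],0], 1.0 [[0.0645,0.0155,0.0474],0], 1.1 [[0.0727,0.0175,0.0480],0], 1.2 [[0.0810,0.0195,0.0478],0], 1.3 [[0.0891,0.0214,0.0467],0], 1.4 [[0.0972,0.0234,0.0447],0], 1.5 [[0.1050,0.0253,0.0420],0], 1.6 [[0.1125,0.0271,0.0385],0], 1.7 [[0.1197,0.0288,0.0342],0], 1.8 [[0.1263,0.0304,0.0292],0], 1.9 [[0.1325,0.0319,0.0235],0],
```

```bash
python3 - <<'E'
from h import *
im,d=vision.capture('wrist'); cv2.imwrite('pics/w2.png',im)
im,d=vision.capture('side'); cv2.imwrite('pics/s2.png',im[200:480,200:500])
E
```

```text
(no output)
```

View pics/w2.png

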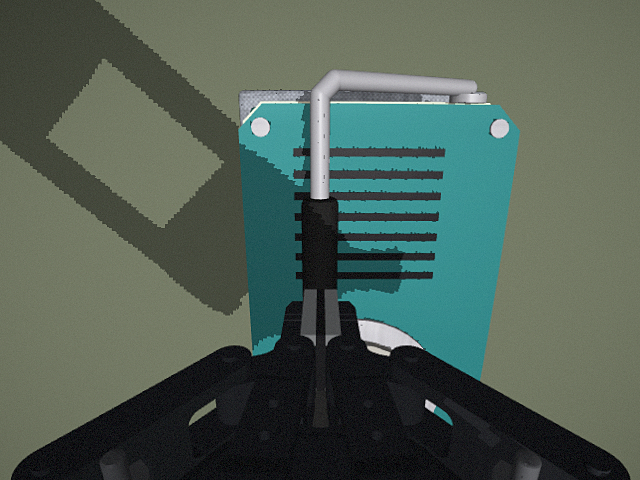

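View pics/s2.png

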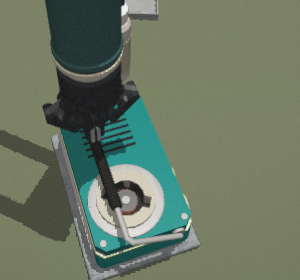

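```bash
python3 - <<'E'
from h import *
s=arm.get_state();print(s['position'],s['force'],s['finger_gap'],s['t'])
C=cam('wrist')
im,d=vision.capture('wrist')
for p in [(320,120),(320,160),(320,190),(320,220),(320,250),(320,280),(320,295),(312,320),(320,330),(320,350),(320,370),(300,310),(400,200)]: print(p,d[p[1],p[0]],bydepth(C,[p],d)[0].round(4))
cv2.imwrite('pics/w3.png',cv2.resize(im[190:430,240:400],None,fx=2.5,fy=2.5))
E
```

```text
[ 0.48060129 -0.2237406   0.1269571 ] [-0.01187646 -0.34100956 -0.8463114 ] 0.00010351388113804248 2.5
(320, 120) 0.14729504 [ 0.4622 -0.1492  0.1252]
(320, 160) 0.15057157 [ 0.4658 -0.1642  0.1267]
(320, 190) 0.15534794 [ 0.4687 -0.1763  0.1257]
(320, 220) 0.15505764 [ 0.4715 -0.1877  0.1298]
(320, 250) 0.15951769 [ 0.4746 -0.2007  0.1294]
(320, 280) 0.16296586 [ 0.4778 -0.2139  0.1301]
(320, 295) 0.1478062 [ 0.4776 -0.2132  0.1458]
(312, 320) 0.12973352 [ 0.4749 -0.2139  0.1648]
(320, 330) 0.12392552 [ 0.4777 -0.2134  0.171 ]
(320, 350) 0.12380445 [ 0.4791 -0.2195  0.1731]
(320, 370) 0.12514333 [ 0.4808 -0.2265  0.174 ]
(300, 310) 0.14384037 [ 0.471  -0.2186  0.1512]
(400, 200) 0.19051254 [ 0.511  -0.178   0.0925]
```

View pics/w3.png

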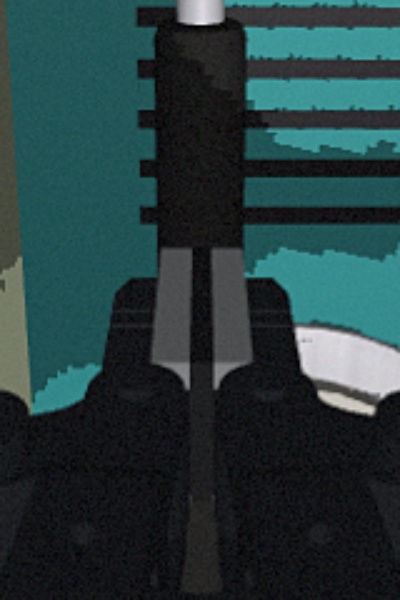

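```bash
python3 - <<'E'
from h import *
C=cam('wrist')
print(C[2]-arm.get_state()['position'])
im,d=vision.capture('wrist')
for r in (285,288,290,292,295,300,310,325,333):
  print(r,[tuple(bydepth(C,[(c,r)],d)[0].round(4)[[0,1,2]]) for c in (306,312,318,328,334)])
E
```

```text
[-0.0187354   0.0762121   0.15240189]
285 [(np.float64(0.4724), np.float64(-0.2179), np.float64(0.1295)), (np.float64(0.4748), np.float64(-0.2167), np.float64(0.1307)), (np.float64(0.4774), np.float64(-0.2162), np.float64(0.1304)), (np.float64(0.4818), np.float64(-0.2157), np.float64(0.1294)), (np.float64(0.4847), np.float64(-0.2164), np.float64(0.1265))]
288 [(np.float64(0.4729), np.float64(-0.2203), np.float64(0.1273)), (np.float64(0.4752), np.float64(-0.2186), np.float64(0.1296)), (np.float64(0.4778), np.float64(-0.2179), np.float64(0.1297)), (np.float64(0.4821), np.float64(-0.2172), np.float64(0.1291)), (np.float64(0.4851), np.float64(-0.2176), np.float64(0.1269))]
290 [(np.float64(0.472), np.float64(-0.2144), np.float64(0.1415)), (np.float64(0.4743), np.float64(-0.2135), np.float64(0.1422)), (np.float64(0.4767), np.float64(-0.2132), np.float64(0.1416)), (np.float64(0.4806), np.float64(-0.2119), np.float64(0.1424)), (np.float64(0.4831), np.float64(-0.2119), np.float64(0.1412))]
292 [(np.float64(0.472), np.float64(-0.214), np.float64(0.1441)), (np.float64(0.4744), np.float64(-0.21
[... 1104 characters left out ...]
)), (np.float64(0.4824), np.float64(-0.2117), np.float64(0.1582))]
325 [(np.float64(0.473), np.float64(-0.2145), np.float64(0.1676)), (np.float64(0.475), np.float64(-0.214), np.float64(0.1677)), (np.float64(0.4768), np.float64(-0.2128), np.float64(0.1689)), (np.float64(0.4801), np.float64(-0.2123), np.float64(0.1684)), (np.float64(0.4823), np.float64(-0.2125), np.float64(0.1672))]
333 [(np.float64(0.4732), np.float64(-0.2143), np.float64(0.1728)), (np.float64(0.475), np.float64(-0.2137), np.float64(0.1731)), (np.float64(0.4768), np.float64(-0.2126), np.float64(0.174)), (np.float64(0.4802), np.float64(-0.2128), np.float64(0.1726)), (np.float64(0.482), np.float64(-0.2121), np.float64(0.1729))]
```

```bash
python3 - <<'E'
from h import *
C=cam('wrist',W1); d=np.load('w1.npy')
for r in (290,294,297,300,310,325,350): print(r,[bydepth(C,[(c,r)],d)[0].round(4).tolist() for c in (246,253,258,384,390)])
C=cam('top')
im,d=vision.capture('top'); cv2.imwrite('pics/t3.png',cv2.resize(im[170:330,330:500],None,fx=3.5,fy=3.5))
E
```

```text
290 [[0.4215, -0.3597, 0.0002], [0.4294, -0.3586, -0.0014], [0.4352, -0.3575, -0.0019], [0.5512, -0.2787, 0.0996], [0.5576, -0.2792, 0.0956]]
294 [[0.4485, -0.2206, 0.2675], [0.4514, -0.219, 0.2693], [0.4531, -0.22, 0.2665], [0.5019, -0.2073, 0.2685], [0.5041, -0.2066, 0.2688]]
297 [[0.4492, -0.2194, 0.272], [0.4517, -0.2196, 0.2705], [0.4534, -0.2208, 0.2674], [0.5019, -0.208, 0.2697], [0.5039, -0.207, 0.2707]]
300 [[0.4496, -0.2196, 0.274], [0.4521, -0.2195, 0.273], [0.4537, -0.2214, 0.2688], [0.5022, -0.2092, 0.2699], [0.5033, -0.2069, 0.2738]]
310 [[0.4509, -0.2197, 0.281], [0.4533, -0.2202, 0.2792], [0.4545, -0.2262, 0.2681], [0.5022, -0.2115, 0.2738], [0.502, -0.2073, 0.2813]]
325 [[0.4529, -0.2188, 0.292], [0.4545, -0.226, 0.2798], [0.4559, -0.2316, 0.2704], [0.5041, -0.2178, 0.274], [0.5026, -0.2113, 0.285]]
350 [[0.4547, -0.2264, 0.295], [0.4565, -0.2342, 0.2834], [0.4502, -0.44, -0.002], [0.5062, -0.2268, 0.2772], [0.5041, -0.2189, 0.289]]
```

View pics/t3.png

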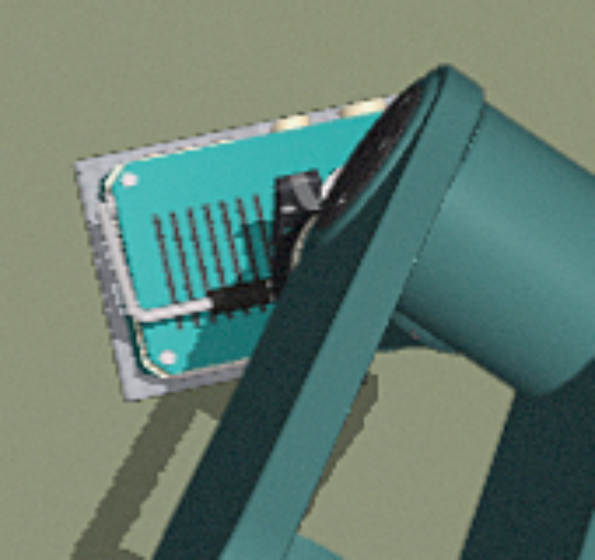

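The depth shows the fingertips about 13 mm behind the reported TCP, not 25 mm ahead, so the jaws closed above the bar. I'll reopen and go lower, using measured tip heights.

Call:
{"method": "apply_moves", "body": {"moves": [[[0,0,0],0],[[0,0,0],0],[[0,0,0],0],[[0,0,0],0]], "gripper": 0.05}}

```text
t: 3.05
position: [0.4805, -0.2237, 0.1266]
orientation: [-3.142, 0.0, 0.237]
force: [0.0, -0.7, 0.3]
finger_gap: 0.0499
```

Call:
{"method": "apply_moves", "body": {"moves": [[[0,0,-0.008],0],[[0,0,-0.016],0],[[0,0,-0.024],0],[[0,0,-0.024],0]]}}

```text
t: 3.45
position: [0.4793, -0.223, 0.101]
orientation: [-3.139, 0.002, 0.237]
force: [0.9, -0.6, 0.0]
finger_gap: 0.0498
```

```bash
python3 - <<'E'
from h import *
s=arm.get_state();print(s['position'],s['force'],s['finger_gap'])
im,d=vision.capture('wrist'); cv2.imwrite('pics/w4.png',im)
im,d=vision.capture('side'); cv2.imwrite('pics/s4.png',cv2.resize(im[240:480,200:440],None,fx=2.5,fy=2.5))
E
```

```text
[ 0.4793497  -0.22301292  0.10101525] [ 0.88068328 -0.61514152  0.01667771] 0.04981096759211074
```

View pics/w4.png

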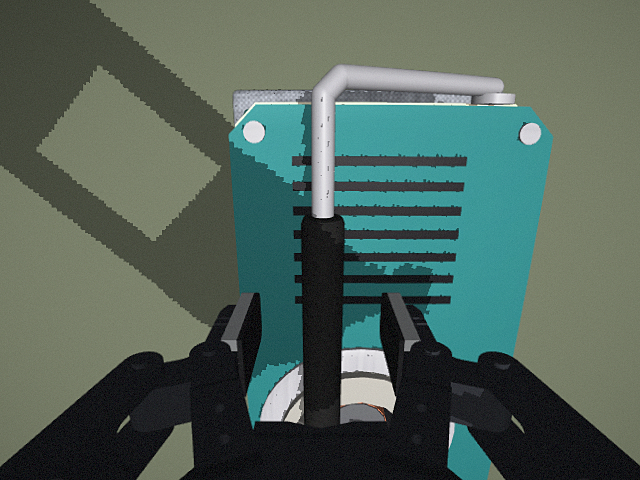

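View pics/s4.png

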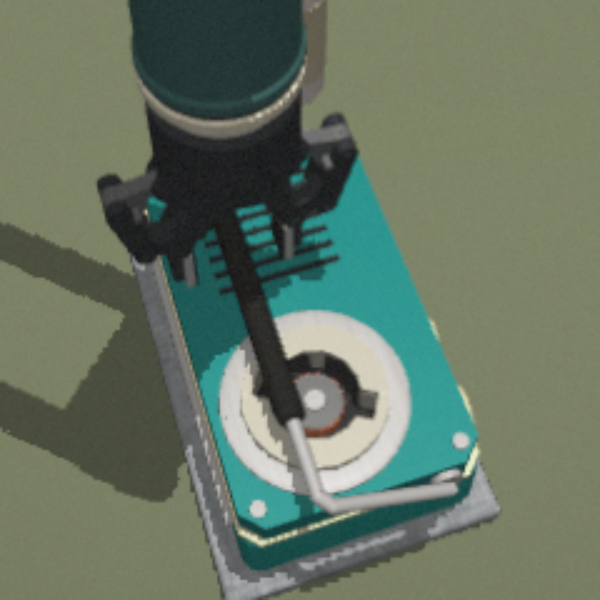

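Call:
{"method": "apply_moves", "body": {"moves": [[[0,0,-0.007],0],[[0,0,-0.013],0],[[0,0,-0.013],0]]}}

```text
t: 3.85
position: [0.4799, -0.2233, 0.0888]
orientation: [-3.14, 0.001, 0.237]
force: [0.3, 0.9, -0.2]
finger_gap: 0.0502
```

Call:
{"method": "apply_moves", "body": {"moves": [[[0,0,0],0],[[0,0,0],0],[[0,0,0],0],[[0,0,0],0]], "gripper": 0.0, "grip_force": 25}}

```text
t: 4.25
position: [0.4804, -0.2238, 0.0898]
orientation: [3.141, 0.0, 0.237]
force: [-1.6, -1.1, 1.4]
finger_gap: 0.0154
```

Call:
{"method": "apply_moves", "body": {"moves": [[[0.004,0.001,0.0075],0],[[0.0086,0.0021,0.0145],0],[[0.0139,0.0034,0.021],0],[[0.0199,0.0048,0.0269],0],[[0.0263,0.0063,0.0322],0],[[0.0333,0.008,0.0368],0],[[0.0407,0.0098,0.0406],0],[[0.0484,0.0116,0.0437],0],[[0.0563,0.0135,0.046],0],[[0.0645,0.0155,0.0474],0],[[0.0645,0.0155,0.0474],0]]}}

```text
t: 5.35
position: [0.5459, -0.2079, 0.1386]
orientation: [3.141, -0.001, 0.238]
force: [-3.2, 0.1, 7.4]
finger_gap: 0.0149
```

Call:
{"method": "apply_moves", "body": {"moves": [[[0.0082,0.002,0.0006],0],[[0.0165,0.004,0.0004],0],[[0.0246,0.0059,-0.0007],0],[[0.0327,0.0079,-0.0027],0],[[0.0405,0.0098,-0.0054],0],[[0.048,0.0116,-0.0089],0],[[0.0552,0.0133,-0.0132],0],[[0.0618,0.0149,-0.0182],0],[[0.068,0.0164,-0.0239],0],[[0.068,0.0164,-0.0239],0],[[0.068,0.0164,-0.0239],0]]}}

```text
t: 6.45
position: [0.6137, -0.1914, 0.1126]
orientation: [-3.141, -0.001, 0.237]
force: [1.0, 0.3, -2.3]
finger_gap: 0.0155
```

Call:
{"method": "apply_moves", "body": {"moves": [[[0,0,0],0],[[0,0,0],0],[[0,0,0],0],[[0,0,0.04],0],[[0,0,0.09],0],[[0,0,0.13],0],[[0,0,0.13],0]], "gripper": 0.05}}

```text
t: 7.15
position: [0.617, -0.1935, 0.2507]
orientation: [3.134, -0.01, 0.237]
force: [0.6, -0.8, 0.7]
finger_gap: 0.0502
```

```bash
python3 - <<'E'
from h import *
print(vision.camera_info('wrist'))
im,d=vision.capture('wrist'); cv2.imwrite('pics/w5.png',im)
im,d=vision.capture('side'); cv2.imwrite('pics/s5.png',im)
E
```

```text
{'fov_y': 65.18955760705678, 'cx': 320.1945616761737, 'cy': 235.44047543750563, 'distortion': array([-0.04540618,  0.        ,  0.        ,  0.        ,  0.        ]), 'eye': array([ 0.59645193, -0.11650845,  0.4024573 ]), 'attitude': array([-0.31833269, -0.01004619,  0.23648768])}
```

View pics/w5.png

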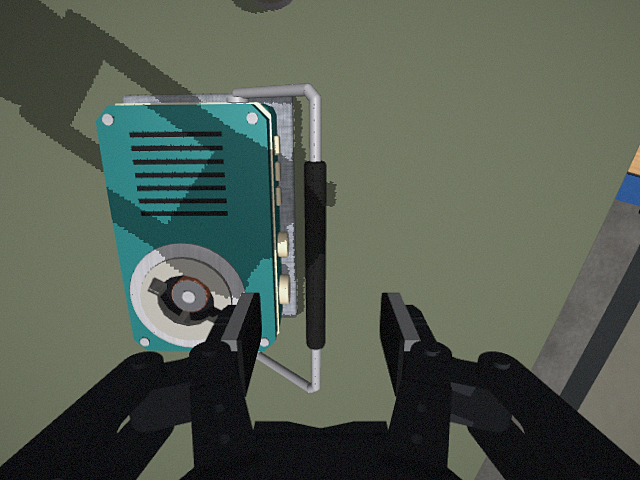

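View pics/s5.png

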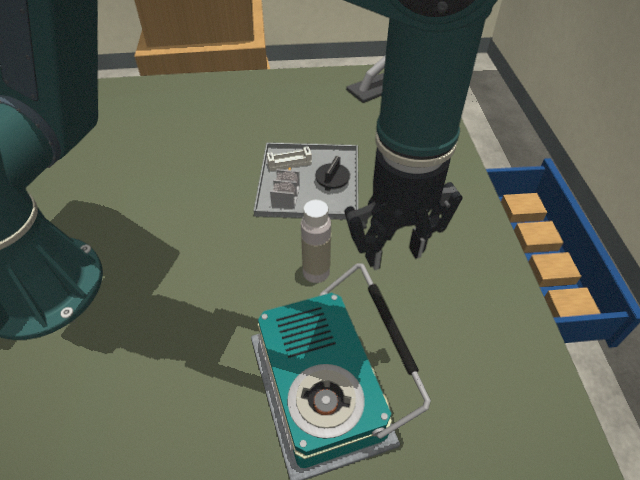

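Call:
{"method": "apply_moves", "body": {"moves": [[[-0.031,-0.036,-0.01],0],[[-0.062,-0.072,-0.025],0],[[-0.0935,-0.109,-0.043],0],[[-0.0935,-0.109,-0.043],0],[[-0.0935,-0.109,-0.043],0],[[-0.0935,-0.109,-0.043],0],[[-0.0935,-0.109,-0.043],0]], "gripper": 0.085}}

```text
t: 7.95
position: [0.5205, -0.2999, 0.2003]
orientation: [3.142, -0.001, 0.238]
force: [0.8, 0.2, 0.1]
finger_gap: 0.085
```

```bash
python3 - <<'E'
from h import *
import json
s=arm.get_state();print(s['position'],s['orientation'],s['t'])
c=vision.camera_info('wrist'); json.dump({k:np.array(v).tolist() for k,v in c.items()},open('w6.json','w'))
im,d=vision.capture('wrist'); cv2.imwrite('pics/w6.png',im); np.save('w6.npy',d)
im,d=vision.capture('top'); cv2.imwrite('pics/t6.png',im)
E
```

```text
[ 0.52051947 -0.29986805  0.20025946] [ 3.14159081e+00 -5.25280758e-04  2.38403341e-01] 7.95
```

View pics/w6.png

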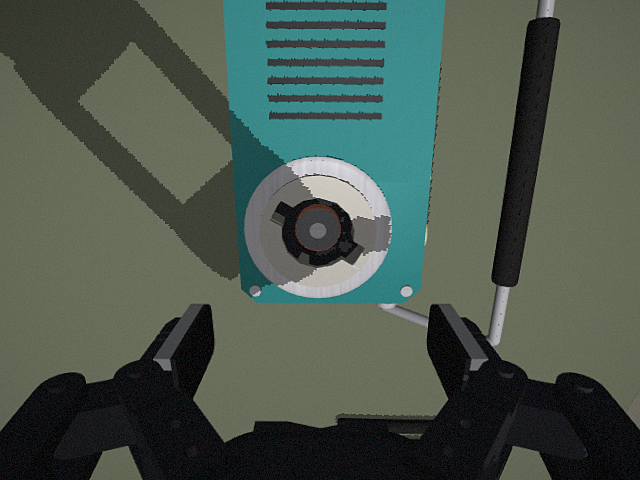

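```bash
python3 - <<'E'
from h import *
import json
from scipy.optimize import least_squares
im=cv2.imread('pics/w6.png');c=json.load(open('w6.json'));C=cam('w',c)
cv2.imwrite('pics/w6c.png',cv2.resize(im[145:310,235:405],None,fx=4.4,fy=3.6,interpolation=cv2.INTER_CUBIC))
hsv=cv2.cvtColor(im,cv2.COLOR_BGR2HSV)
# nub
print('nub',onplane(C,[(318,230.5)],.092))
# teal/ring boundary: big white ring
teal=((hsv[...,0]>75)&(hsv[...,0]<100)&(hsv[...,1]>100)).astype(np.uint8)
ring=1-teal; m=np.zeros_like(ring); m[150:302,236:402]=ring[150:302,236:402]
# cast rays from the nub outward, find first teal pixel
def circ(P):
    f=lambda p: np.hypot(P[:,0]-p[0],P[:,1]-p[1])-p[2]
    r=least_squares(f,[.519,-.301,.04],loss='soft_l1',f_scale=.001); return r.x, np.abs(r.fun).mean()
pts=[]
for a in np.linspace(0,2*np.pi,180,endpoint=False):
    for r in np.arange(40,90,.5):
        u,v=318+r*np.cos(a),230+r*np.sin(a)
        if v>298: break
        if teal[int(round(v)),int(round(u))]: pts.append((u,v)); break
for z in (.092,.096,): print(z,len(pts),circ(onplane(C,pts,z)))
# dark hole edge: strongest gradient between r 25 and 48
g=cv2.GaussianBlur(im.max(2).astype(np.float32),(0,0),.8)
rows=[]
for a in np.linspace(0,2*np.pi,360,endpoint=False):
    rr=np.arange(26,50,.5); u,v=318+rr*np.cos(a),230+rr*np.sin(a)
    p=cv2.remap(g,u.astype(np.float32)[None],v.astype(np.float32)[None],1)[0]
    k=np.argmax(np.diff(p)); rows.append((u[k]+.0,v[k],rr[k]))
rows=np.array(rows); P=onplane(C,rows[:,:2],.100)
q,e=circ(P); print('hole',q,e)
E
```

```text
nub [[ 0.51892469 -0.30172701  0.092     ]]
0.092 180 (array([ 0.51868758, -0.30221424,  0.05400868]), np.float64(0.00033432122334064367))
0.096 180 (array([ 0.51842584, -0.30100952,  0.05317985]), np.float64(0.0003291923448272853))
hole [ 0.5186214  -0.30163916  0.02547785] 0.0019688193781060757
```

View pics/w6c.png

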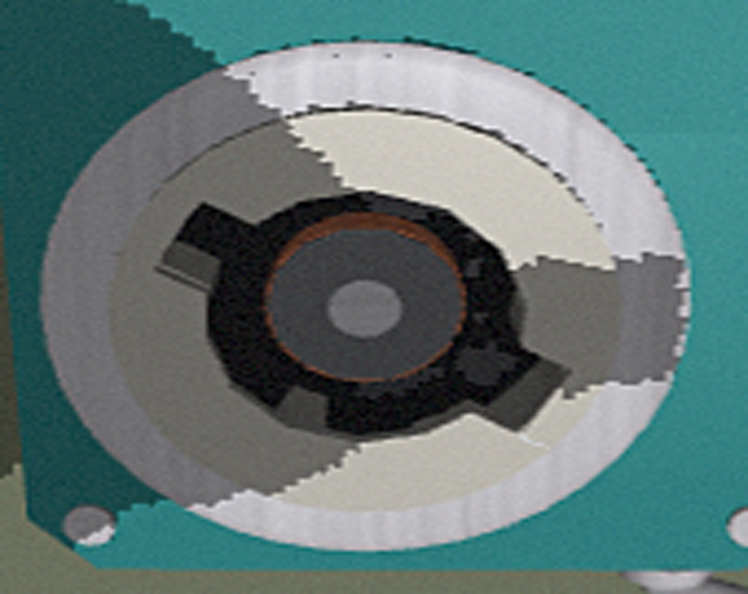

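```bash
python3 - <<'E'
from h import *
import json
c=json.load(open('w6.json'));C=cam('w',c)
q=np.array([(205,203),(157,268),(570,372),(520,432)])/[4.4,3.6]+[235,145]-.4
P=onplane(C,q,.1); print(P, np.linalg.norm(P[0]-P[1]),np.linalg.norm(P[2]-P[3]))
a=(P[0]+P[1])/2;b=(P[2]+P[3])/2;print('mid',(a+b)/2,'ang',np.arctan2(*(b-a)[[1,0]]),np.linalg.norm(b-a),'expected',.237-np.pi/6)
P=onplane(C,[(255,292),(406.5,291.5)],.093);print(P,np.arctan2(*(P[1]-P[0])[[1,0]]))
T=cam('top');print('cap',onplane(T,[(208,204.9)],.024))
q=np.array([(250,145),(355,205)])/4.6+[140,165]-.4
P=onplane(T,q,.053);print(P,P.mean(0),np.arctan2(*(P[1]-P[0])[[1,0]]),np.linalg.norm(P[1]-P[0]))
s=arm.get_state();print(s['position'],s['orientation'],s['t'])
E
```

```text
[[ 0.4888413  -0.28466749  0.1       ]
 [ 0.48407531 -0.29904891  0.1       ]
 [ 0.5535119  -0.30422973  0.1       ]
 [ 0.54896995 -0.31853964  0.1       ]] 0.015150568437614436 0.015013425957211128
mid [ 0.51884961 -0.30162144  0.1       ] ang -0.2927548932880117 0.0676614445859351 expected -0.2865987755982988
[[ 0.48350705 -0.36064868  0.093     ]
 [ 0.59615758 -0.33294837  0.093     ]] 0.24111231591777488
cap [[0.58281644 0.23832764 0.024     ]]
[[0.59842101 0.26549427 0.053     ]
 [0.56957979 0.21132742 0.053     ]] [0.5840004  0.23841084 0.053     ] -2.0600667553713397 0.06136662840113785
[ 0.52051288 -0.29992046  0.20046722] [ 3.14119919e+00 -5.35141894e-04  2.38770626e-01] 8.05
```

Call:
{"method": "apply_moves", "body": {"moves": [[[0.003,0.01,0.045],-0.1],[[0.006,0.05,0.06],-0.2],[[0.012,0.1,0.06],-0.3],[[0.018,0.15,0.06],-0.4],[[0.024,0.2,0.06],-0.5],[[0.03,0.25,0.06],-0.6],[[0.036,0.3,0.06],-0.727],[[0.042,0.35,0.06],-0.727],[[0.048,0.4,0.06],-0.727],[[0.054,0.45,0.06],-0.727],[[0.06,0.5,0.06],-0.727],[[0.0625,0.538,0.04],-0.727]], "gripper": 0.06}}

```text
t: 9.25
position: [0.5841, 0.2417, 0.2432]
orientation: [-3.136, -0.005, -0.488]
force: [1.4, -0.2, 0.2]
finger_gap: 0.0598
```

Call:
{"method": "apply_moves", "body": {"moves": [[[0,0,-0.04],0],[[0,0,-0.08],0],[[0,0,-0.11],0],[[0,0,-0.11],0],[[0,0,-0.11],0],[[0,0,-0.11],0]]}}

```text
t: 9.85
position: [0.5836, 0.2379, 0.1324]
orientation: [-3.139, -0.003, -0.49]
force: [-0.2, -0.2, -0.0]
finger_gap: 0.0599
```

```bash
python3 - <<'E'
from h import *
import json
s=arm.get_state();print(s['position'],s['orientation'],s['t'])
c=vision.camera_info('wrist'); json.dump({k:np.array(v).tolist() for k,v in c.items()},open('w7.json','w'))
im,d=vision.capture('wrist'); cv2.imwrite('pics/w7.png',im); np.save('w7.npy',d)
E
```

```text
[0.58363454 0.23794213 0.13243903] [-3.13891772e+00 -2.63843361e-03 -4.89641154e-01] 9.85
```

View pics/w7.png

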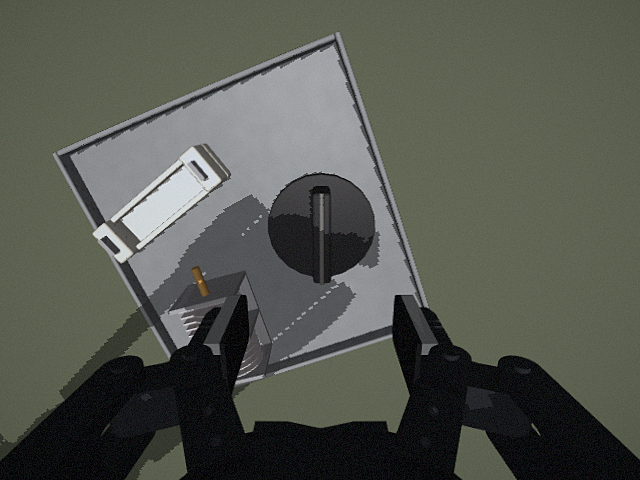

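```bash
python3 - <<'E'
from h import *
import json
c=json.load(open('w7.json'));C=cam('w',c);d=np.load('w7.npy')
im=cv2.imread('pics/w7.png')
P=onplane(C,[(268,224),(375,226),(322,173),(312,277),(290,268),(350,180)],.025)
r=cv2.fitEllipse(np.array([(268,224),(375,226),(322,173),(310,276.5),(285,263),(350,183),(290,182),(365,257)],np.float32));print(r)
from scipy.optimize import least_squares
P=onplane(C,[(268,224),(375,226),(322,173),(310,276.5),(285,263),(350,183),(290,182),(365,257)],.025)
print(least_squares(lambda p:np.hypot(P[:,0]-p[0],P[:,1]-p[1])-p[2],[.58,.238,.039]).x)
B=onplane(C,[(321,187),(321.5,282)],.053);print(B,B.mean(0),np.arctan2(*(B[0]-B[1])[[1,0]]))
print(bydepth(C,[(321,200),(321,260),(290,225),(350,225),(260,130)],d))
E
```

```text
((321.26885986328125, 225.6707305908203), (103.66183471679688, 108.06546020507812), 122.2679443359375)
[0.584695   0.23840726 0.03899285]
[[0.60069312 0.26925386 0.053     ]
 [0.57054893 0.21195459 0.053     ]] [0.58562103 0.24060423 0.053     ] 1.08650043226609
[[0.5969853  0.26231034 0.05482783]
 [0.57835203 0.22734894 0.05632624]
 [0.56590297 0.25106719 0.0260042 ]
 [0.60395152 0.23095372 0.02666973]
 [0.57713056 0.31902593 0.00259869]]
```

Call:
{"method": "apply_moves", "body": {"moves": [[[0.001,0.0006,-0.03],0],[[0.001,0.0006,-0.06],0],[[0.001,0.0006,-0.09],0],[[0.001,0.0006,-0.105],0],[[0.001,0.0006,-0.113],0],[[0.001,0.0006,-0.117],0],[[0.001,0.0006,-0.117],0],[[0.001,0.0006,-0.117],0]]}}

```text
t: 10.7
position: [0.584, 0.2381, 0.0144]
orientation: [-3.14, -0.001, -0.49]
force: [-0.3, 0.1, 0.1]
finger_gap: 0.0598
```

```bash
python3 - <<'E'
from h import *
s=arm.get_state();print(s['position'],s['force'])
im,d=vision.capture('wrist'); cv2.imwrite('pics/w8.png',im)
C=cam('wrist')
for r in range(290,330,5): print(r,[bydepth(C,[(c,r)],d)[0].round(4).tolist() for c in (240,248,320,392)])
E
```

```text
[0.58403123 0.23808588 0.0143938 ] [-0.27088823  0.0910439   0.07894373]
290 [[0.5586, 0.262, 0.0259], [0.5622, 0.261, 0.0274], [0.5947, 0.2591, 0.0554], [0.6143, 0.2326, 0.0265]]
295 [[0.5608, 0.2626, 0.0335], [0.5604, 0.2585, 0.026], [0.5935, 0.257, 0.0542], [0.6133, 0.2303, 0.026]]
300 [[0.5618, 0.2624, 0.0382], [0.5599, 0.2571, 0.0276], [0.593, 0.2559, 0.0554], [0.6123, 0.2282, 0.0261]]
305 [[0.562, 0.2617, 0.0413], [0.5581, 0.2547, 0.0264], [0.592, 0.2541, 0.055], [0.6113, 0.2254, 0.0249]]
310 [[0.5612, 0.2601, 0.0418], [0.5566, 0.2525, 0.0259], [0.5912, 0.2526, 0.0554], [0.6104, 0.2242, 0.0265]]
315 [[0.5606, 0.2587, 0.043], [0.5556, 0.2506, 0.0263], [0.5903, 0.2509, 0.0553], [0.6094, 0.2218, 0.0261]]
320 [[0.5595, 0.257, 0.0431], [0.5559, 0.25, 0.0297], [0.5895, 0.2494, 0.0557], [0.6087, 0.2221, 0.0302]]
325 [[0.559, 0.2557, 0.0444], [0.5548, 0.2481, 0.03], [0.5886, 0.2477, 0.0556], [0.6078, 0.2202, 0.0306]]
```

View pics/w8.png

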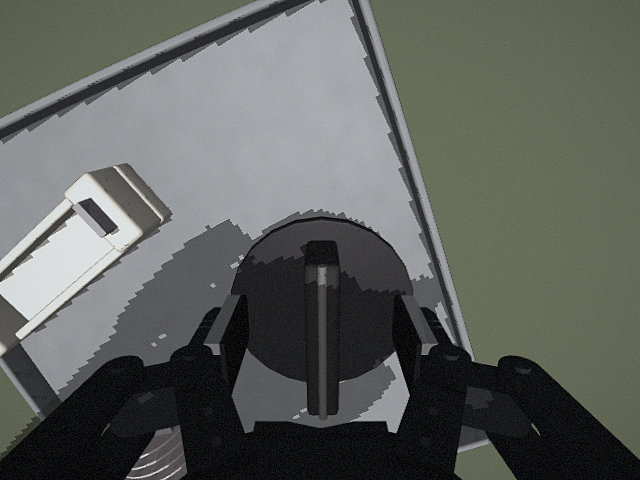

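Call:
{"method": "apply_moves", "body": {"moves": [[[0,0,0.0],0],[[0,0,0.0],0],[[0,0,0.0],0],[[0,0,0.0],0],[[0,0,0.0],0],[[0,0,0.0],0]], "gripper": 0.0, "grip_force": 90}}

```text
t: 11.35
position: [0.5858, 0.239, 0.0169]
orientation: [-3.137, -0.004, -0.49]
force: [-2.8, 1.0, 20.0]
finger_gap: 0.0106
```

Call:
{"method": "apply_moves", "body": {"moves": [[[0,0,0.02],0],[[0,0,0.05],0],[[0,0,0.1],0],[[0,0,0.1],0],[[0,0,0.1],0]]}}

```text
t: 11.85
position: [0.5842, 0.2382, 0.1151]
orientation: [-3.139, -0.003, -0.49]
force: [-0.4, 0.6, 0.5]
finger_gap: 0.0105
```

```bash
python3 - <<'E'
from h import *
s=arm.get_state();print(s['position'],s['orientation'],s['force'],s['joint_pos'])
im,d=vision.capture('wrist'); cv2.imwrite('pics/w9.png',im)
im,d=vision.capture('side'); cv2.imwrite('pics/s9.png',im)
E
```

```text
[0.58422357 0.2381825  0.11508521] [-3.13883096e+00 -2.75897990e-03 -4.89922051e-01] [-0.36610418  0.5903173   0.5363374 ] [2.77649432e-01 5.05116303e-01 1.55519893e+00 8.11980752e-05
 1.07737438e+00 7.67529353e-01]
```

View pics/w9.png

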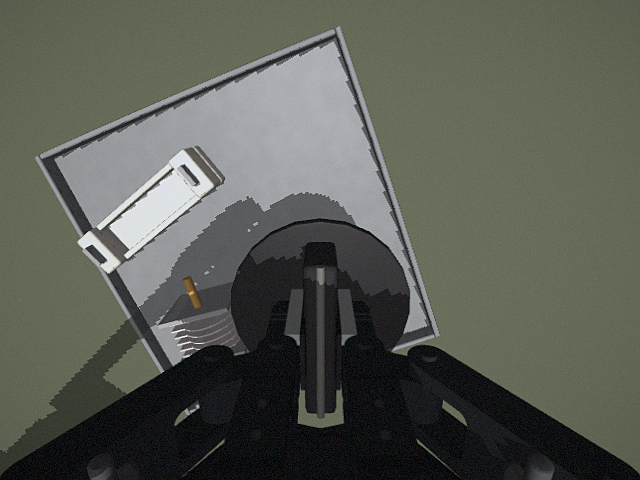

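View pics/s9.png

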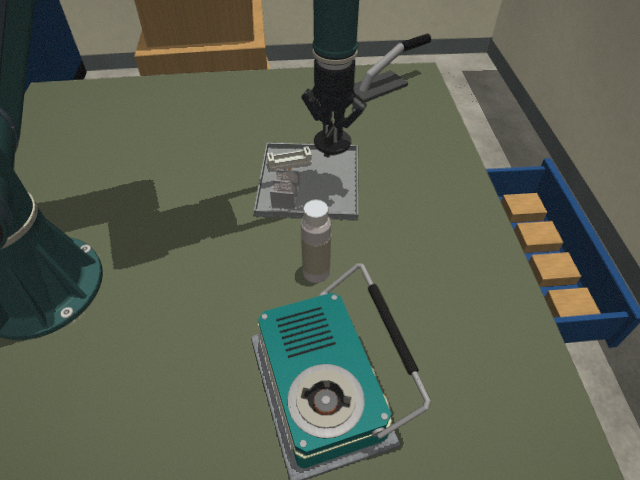

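```bash
cat > capfit.py <<'E'
from h import *
from scipy.optimize import least_squares
def capfit(im,C,tcp,yaw,dz=.010,show=False):
    # flange rim: bottom-of-rim outline; top portion of ellipse, scanning columns/rays from (320,300)
    g=cv2.GaussianBlur(im.max(2),(0,0),1.0).astype(np.float32)
    pts=[]
    for a in np.radians(np.arange(-165,-14,3)):
        rr=np.arange(60,105,.5);u=320+rr*np.cos(a);v=300+rr*np.sin(a)
        p=cv2.remap(g,u.astype(np.float32)[None],v.astype(np.float32)[None],1)[0]
        k=np.argmax(np.diff(p)); pts.append((u[k],v[k]))
    pts=np.array(pts)
    P=onplane(C,pts,tcp[2]+dz)
    r=least_squares(lambda p:np.hypot(P[:,0]-p[0],P[:,1]-p[1])-.039,[tcp[0],tcp[1]],loss='soft_l1',f_scale=.0005)
    d=r.x-tcp[:2]; c,s=np.cos(yaw),np.sin(yaw)
    tool=np.array([c*d[0]+s*d[1], -s*d[0]+c*d[1]])
    return r.x,tool,np.median(np.abs(r.fun)),pts
E
python3 - <<'E'
from capfit import *
s=arm.get_state();im=cv2.imread('pics/w9.png')
C=cam('wrist')
for dz in (.006,.010):
  x,t,e,p=capfit(im,C,s['position'],s['orientation'][2],dz);print(x,'in tool xy (world-handed)',t,e)
o=im.copy()
for q in p: cv2.circle(o,(int(q[0]),int(q[1])),2,(0,0,255),-1)
cv2.imwrite('pics/w9f.png',o[180:400,180:460])
E
```

```text
[0.58125415 0.23706267] in tool xy (world-handed) [-0.00044922 -0.00073205] 0.00013719023932425717
[0.5817063  0.23787089] in tool xy (world-handed) [-0.00043067  0.00019387] 0.00026242646425699706
```

View pics/w9f.png

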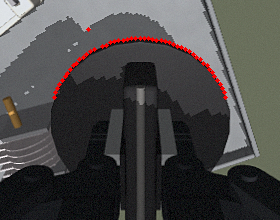

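Call:
{"method": "apply_moves", "body": {"moves": [[[0,0,0.05],0],[[0,-0.02,0.1],-0.1],[[-0.004,-0.05,0.14],-0.25],[[-0.01,-0.09,0.155],-0.4],[[-0.016,-0.135,0.155],-0.55],[[-0.022,-0.18,0.155],-0.7],[[-0.028,-0.225,0.155],-0.85],[[-0.034,-0.27,0.155],-1.0],[[-0.04,-0.32,0.155],-1.12],[[-0.045,-0.37,0.155],-1.25],[[-0.05,-0.42,0.155],-1.37],[[-0.056,-0.47,0.155],-1.37]]}}

```text
t: 13.15
position: [0.5257, -0.2324, 0.2661]
orientation: [3.138, 0.001, -1.863]
force: [0.6, 0.8, -1.1]
finger_gap: 0.0105
```

Call:
{"method": "apply_moves", "body": {"moves": [[[-0.004,-0.035,0],0],[[-0.008,-0.07,-0.03],0],[[-0.008,-0.07,-0.07],0],[[-0.008,-0.07,-0.11],0],[[-0.008,-0.07,-0.13],0],[[-0.008,-0.07,-0.13],0],[[-0.008,-0.07,-0.13],0],[[-0.008,-0.07,-0.13],0]]}}

```text
t: 13.95
position: [0.5199, -0.3015, 0.1392]
orientation: [-3.14, -0.0, -1.86]
force: [0.1, 0.3, -0.9]
finger_gap: 0.0104
```

```bash
python3 - <<'E'
from capfit import *
import json
s=arm.get_state();print(s['position'],s['orientation'],s['force'],s['joint_pos'],s['finger_gap'],s['t'])
C=cam('wrist');c=vision.camera_info('wrist'); json.dump({k:np.array(v).tolist() for k,v in c.items()},open('w10.json','w'))
im,d=vision.capture('wrist'); cv2.imwrite('pics/w10.png',im); np.save('w10.npy',d)
im2,d=vision.capture('side'); cv2.imwrite('pics/s10.png',cv2.resize(im2[200:480,200:480],None,fx=2.1,fy=2.1)); cv2.imwrite('pics/s10full.png',im2)
x,t,e,p=capfit(im,C,s['position'],s['orientation'][2]);print(x,t,e)
E
```

```text
[ 0.51994862 -0.30146778  0.13917702] [-3.13996535e+00 -4.73257693e-04 -1.85980677e+00] [ 0.10486464  0.25265555 -0.9048165 ] [-6.40401059e-01  4.41019810e-01  1.60050964e+00  1.30027176e-04
  1.09837244e+00  1.21934625e+00] 0.010389900451884194 13.95
[ 0.52011851 -0.30164708] [0.00012345 0.00021395] 0.0005153586532904708
```

View pics/w10.png

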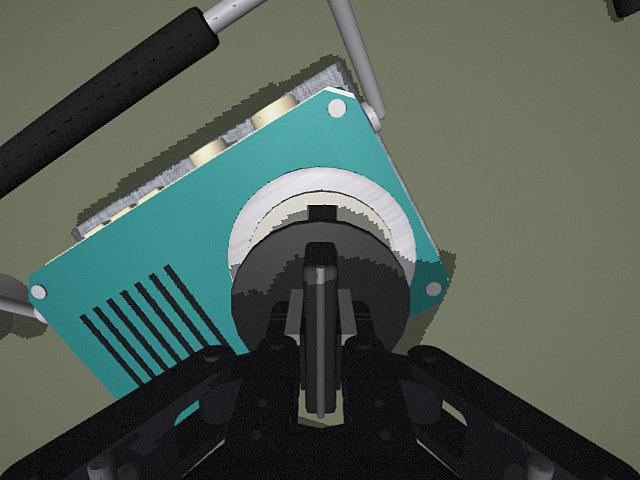

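View pics/s10.png

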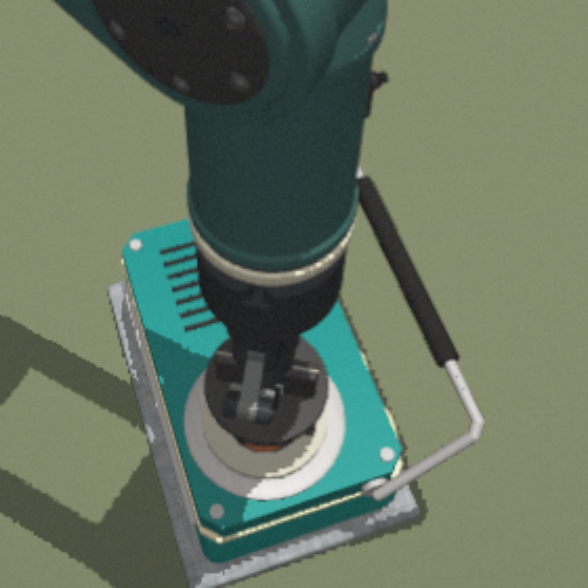

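```bash
python3 - <<'E'
from capfit import *
import json
c=json.load(open('w10.json'));C=cam('w',c);im=cv2.imread('pics/w10.png')
P=onplane(C,[(308,205.5),(337,205.5)],.1);e=P.mean(0);u=np.array([np.cos(-.287),np.sin(-.287),0])
print('slot end',P,e,'well',e-.035*u, 'width',np.linalg.norm(P[0]-P[1]),'perp ang',np.arctan2(*(P[1]-P[0])[[1,0]])+np.pi/2)
hsv=cv2.cvtColor(im,cv2.COLOR_BGR2HSV)
teal=((hsv[...,0]>75)&(hsv[...,0]<100)&(hsv[...,1]>90))
pts=[]
for a in np.radians(np.arange(-170,-20,2)):
    for r in np.arange(70,130,.5):
        x,y=320+r*np.cos(a),262+r*np.sin(a)
        if teal[int(round(y)),int(round(x))]: pts.append((x,y));break
P=onplane(C,pts,.092)
print(len(pts),least_squares(lambda p:np.hypot(P[:,0]-p[0],P[:,1]-p[1])-.054,[.519,-.301],loss='soft_l1',f_scale=.0005).x)
cv2.imwrite('pics/w10c.png',cv2.resize(im[160:300,240:400],None,fx=4.5,fy=4,interpolation=cv2.INTER_CUBIC))
E
```

```text
slot end [[ 0.55334615 -0.3048307   0.1       ]
 [ 0.54901423 -0.3193734   0.1       ]] [ 0.55118019 -0.31210205  0.1       ] well [ 0.51761178 -0.30219438  0.1       ] width 0.01517417126205613 perp ang -0.28950712777941856
75 [ 0.51817907 -0.30180636]
```

View pics/w10c.png

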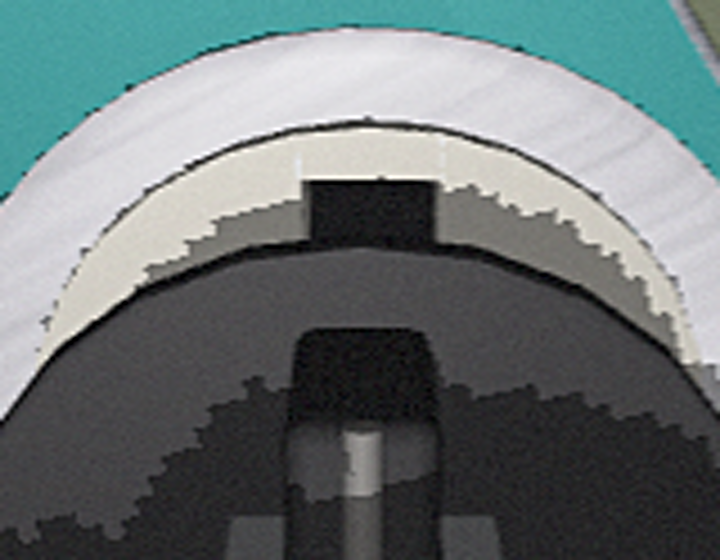

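Call:
{"method": "apply_moves", "body": {"moves": [[[-0.0018,-0.0004,0],0],[[-0.0018,-0.0004,-0.01],0],[[-0.0018,-0.0004,-0.018],0],[[-0.0018,-0.0004,-0.022],0],[[-0.0018,-0.0004,-0.026],0],[[-0.0018,-0.0004,-0.029],0],[[-0.0018,-0.0004,-0.031],0],[[-0.0018,-0.0004,-0.031],0]]}}

```text
t: 14.85
position: [0.5181, -0.3019, 0.1072]
orientation: [-3.14, -0.0, -1.86]
force: [2.1, -0.3, -0.6]
finger_gap: 0.0107
```

```bash
python3 - <<'E'
from capfit import *
s=arm.get_state();print(s['position'],s['orientation'],s['force'],s['finger_gap'],s['t'])
C=cam('wrist')
im,d=vision.capture('wrist'); cv2.imwrite('pics/w11.png',im)
x,t,e,p=capfit(im,C,s['position'],s['orientation'][2]);print(x,t,e)
cv2.imwrite('pics/w11c.png',cv2.resize(im[140:340,220:420],None,fx=3,fy=3,interpolation=cv2.INTER_CUBIC))
E
```

```text
[ 0.51811941 -0.30188862  0.10718965] [-3.13989153e+00 -3.11917252e-04 -1.86012285e+00] [ 2.13238374 -0.29291768 -0.57348184] 0.010671326016657755 14.85
[ 0.5193149 -0.3034864] [0.00119029 0.00160166] 0.0022561524618952694
```

View pics/w11c.png

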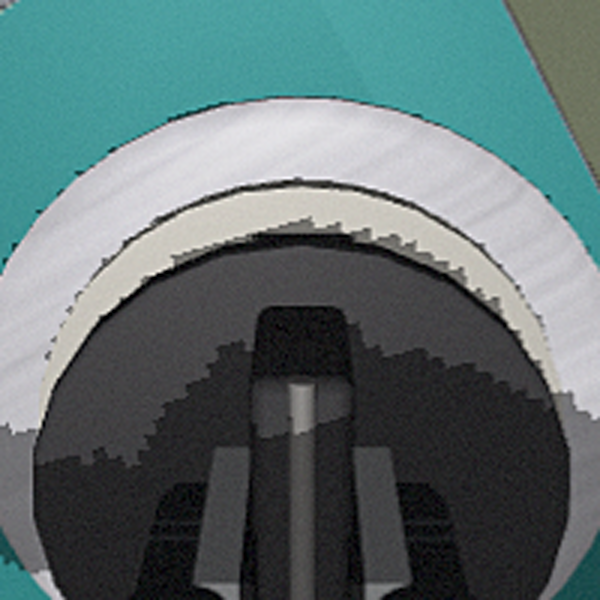

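Call:
{"method": "apply_moves", "body": {"moves": [[[0.0004,0,-0.002],0],[[0.0004,0,-0.004],0],[[0.0004,0,-0.006],0],[[0.0004,0,-0.008],0],[[0.0004,0,-0.009],0],[[0.0004,0,-0.01],0],[[0.0004,0,-0.01],0]]}}

```text
t: 15.6
position: [0.5182, -0.3017, 0.0978]
orientation: [-3.14, -0.0, -1.86]
force: [1.4, -0.9, 7.8]
finger_gap: 0.0105
```

Call:
{"method": "apply_moves", "body": {"moves": [[[0,0,-0.001],0],[[0,0,-0.002],0],[[0,0,-0.003],0],[[0,0,-0.003],0],[[0,0,-0.003],0]]}}

```text
t: 16.1
position: [0.5182, -0.3017, 0.096]
orientation: [-3.14, -0.0, -1.86]
force: [-1.7, 1.3, 16.8]
finger_gap: 0.0101
```

Call:
{"method": "apply_moves", "body": {"moves": [[[0,0,0],-0.1],[[0,0,0],-0.2],[[0,0,0],-0.3],[[0,0,0],-0.4],[[0,0,0],-0.5],[[0,0,0],-0.6],[[0,0,0],-0.7],[[0,0,0],-0.8],[[0,0,0],-0.9],[[0,0,0],-0.98],[[0,0,0],-1.04],[[0,0,0],-1.04]]}}

```text
t: 17.3
position: [0.5191, -0.303, 0.096]
orientation: [-3.138, 0.002, -2.902]
force: [0.4, -1.5, 13.1]
finger_gap: 0.0105
```

```bash
python3 - <<'E'
from h import *
s=arm.get_state();print(s['position'],s['orientation'],s['force'],s['ft_torque'],s['finger_gap'],s['t'])
im,d=vision.capture('wrist'); cv2.imwrite('pics/w12.png',im)
E
```

```text
[ 0.51913171 -0.30296643  0.0960277 ] [-3.13782935e+00  2.35142233e-03 -2.90158141e+00] [ 0.40977374 -1.5163857  13.07993476] [-0.33026095  0.05459648 -0.04188175] 0.010526695821439983 17.3
```

View pics/w12.png

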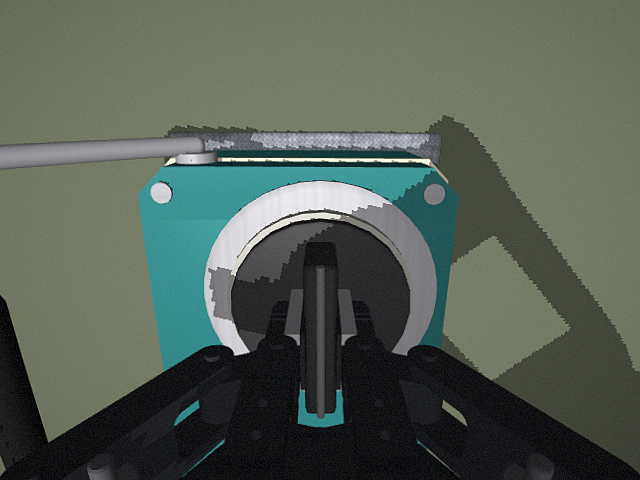

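Call:
{"method": "apply_moves", "body": {"moves": [[[0,0,0],-0.015],[[0,0,0],-0.015],[[0,0,0.002],-0.015],[[0,0,0.004],-0.015],[[0,0,0.006],-0.012],[[0,0,0.0075],-0.012],[[0,0,0.0075],-0.012]]}}

```text
t: 18.05
position: [0.5186, -0.3024, 0.102]
orientation: [-3.14, 0.001, -2.912]
force: [1.5, -2.7, 3.5]
finger_gap: 0.0107
```

```bash
python3 - <<'E'
from h import *
s=arm.get_state();print(s['position'],s['orientation'],s['force'],s['ft_torque'],s['finger_gap'],s['t'])
E
```

```text
[ 0.51855675 -0.30239713  0.10195749] [-3.13953073e+00  1.32698711e-03 -2.91204791e+00] [ 1.52449754 -2.7094331   3.47947187] [-0.44418011 -0.41609698 -0.03137477] 0.010654709155154787 18.05
```

Call:
{"method": "apply_moves", "body": {"moves": [[[0,0,0],0],[[0,0,0],0],[[0,0,0],0],[[0,0,0],0],[[0,0,0.02],0],[[0,0,0.06],0],[[0,0,0.1],0],[[0,0,0.1],0],[[0,0,0.1],0],[[0,0,0.1],0]], "gripper": 0.05}}

```text
t: 19.05
position: [0.5168, -0.3006, 0.2004]
orientation: [3.14, -0.002, -2.912]
force: [-0.2, 0.2, -0.3]
finger_gap: 0.0501
```

```bash
python3 - <<'E'
from h import *
import json
s=arm.get_state();print(s['position'],s['orientation'],s['force'],s['finger_gap'],s['t'])
c=vision.camera_info('wrist');C=cam('w',c)
im,d=vision.capture('wrist'); cv2.imwrite('pics/w13.png',im);np.save('w13.npy',d); json.dump({k:np.array(v).tolist() for k,v in c.items()},open('w13.json','w'))
im,d=vision.capture('side'); cv2.imwrite('pics/s13.png',im)
E
```

```text
[ 0.51676491 -0.30064135  0.20043377] [ 3.13967602e+00 -1.51261584e-03 -2.91196348e+00] [-0.23924605  0.15444394 -0.26732077] 0.05012873475144417 19.05
```

View pics/w13.png

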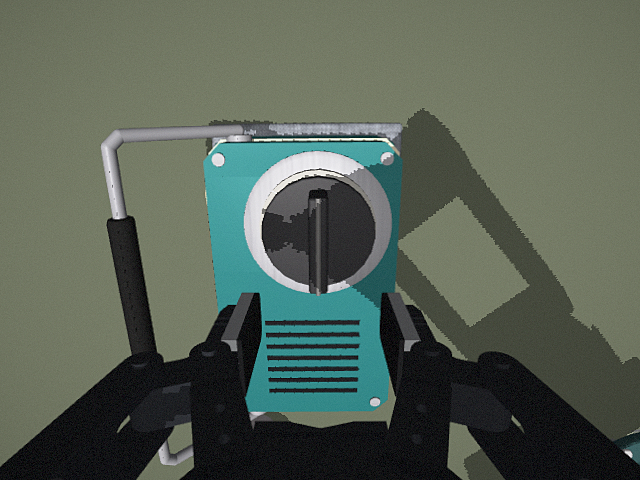

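View pics/s13.png

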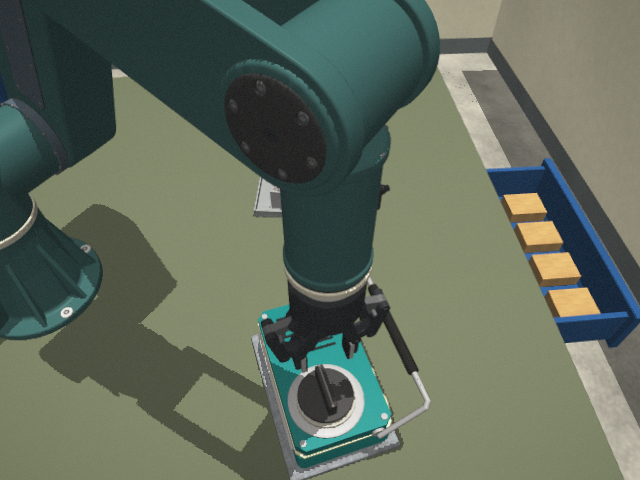

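Cap sits upright and aligned with the radio's long side. I'll check the numbers.

```bash
python3 - <<'E'
from h import *
import json
from scipy.optimize import least_squares
C=cam('w',json.load(open('w13.json')));d=np.load('w13.npy');im=cv2.imread('pics/w13.png')
U=[(u,v) for u in list(range(272,300,3))+list(range(338,368,3)) for v in range(200,262,3)]
P=bydepth(C,U,d); A=np.c_[P[:,:2]-P[:,:2].mean(0),np.ones(len(P))]
k=np.linalg.lstsq(A,P[:,2],rcond=None)[0]; print('flange top z',k[2],'tilt',np.hypot(k[0],k[1]))
T=[(u,v) for u in list(range(225,245,3)) for v in range(230,280,3)]
print('back z',np.median(bydepth(C,T,d)[:,2]))
B=onplane(C,[(318,194),(317.5,291)],.14);print('bar',np.arctan2(*(B[0]-B[1])[[1,0]]),'exp',.237-np.pi/2, 'ctr',B.mean(0))
S=onplane(C,[(218.5,159.5),(387,158.5)],.093);print('radio x',np.arctan2(*(S[0]-S[1])[[1,0]]))
g=cv2.GaussianBlur(im.max(2),(0,0),1).astype(np.float32)
pts=[]
for a in np.radians(np.r_[-170:-95:4,-85:-10:4]):
    rr=np.arange(45,66,.5);u=318+rr*np.cos(a);v=233+rr*np.sin(a)
    p=cv2.remap(g,u.astype(np.float32)[None],v.astype(np.float32)[None],1)[0];j=np.argmax(np.diff(p));pts.append((u[j],v[j]))
P=onplane(C,pts,k[2]);print(least_squares(lambda p:np.hypot(P[:,0]-p[0],P[:,1]-p[1])-p[2],[.518,-.302,.039],loss='soft_l1',f_scale=.0005).x)
E
```

```text
flange top z 0.11246464926690637 tilt 0.44851342906559655
back z 0.0912531578919159
bar -1.3485747773542405 exp -1.3337963267948965 ctr [ 0.51870473 -0.30429036  0.14      ]
radio x 0.23391351930676008
[ 0.51866781 -0.30421798  0.037487  ]
```

```bash
python3 - <<'E'
from h import *
import json
C=cam('w',json.load(open('w13.json')));d=np.load('w13.npy')
for n,(u0,u1,v0,v1) in dict(left=(272,285,222,245),right=(348,362,222,245),upL=(290,302,190,203),loL=(290,302,262,275),upR=(334,346,190,203),loR=(334,346,262,275)).items():
    P=bydepth(C,[(u,v) for u in range(u0,u1,2) for v in range(v0,v1,2)],d);print(n,np.median(P,0).round(4))
E
```

```text
left [ 0.5445 -0.2965  0.1114]
right [ 0.4946 -0.308   0.1112]
upL [ 0.5386 -0.3239  0.1115]
loL [ 0.5282 -0.2746  0.1114]
upR [ 0.5106 -0.3303  0.111 ]
loR [ 0.4982 -0.2811  0.1114]
```

```bash
python3 -c "
from workcell import order
print(order.close_job())"
```

```text
the job is handed in; nothing more can be done
None
```

The carry handle is swung past upright and the battery cap is locked in its collar. I handed the job in with the robot clear of everything; no verdict was reported.

**What I did:** I swung the handle about 1.9 rad along its arc. I then lifted the cap by its grip bar, set its lugs into the slots and pressed it down. The last press read 16.8 N, above the spring's 10.3 N, so the flange was on the collar. Then I turned it 60° clockwise, eased it up into the notches and released it.

**Last checks, at 19 s of the 61 s allowed:**
- **Height:** the flange top measured 111 to 112 mm over the bench, against 112 mm expected when locked, and it was level within about 0.5 mm across the cap.
- **Alignment:** the grip bar was about 0.015 rad off the radio's y axis.
- **Centring:** the flange fit was about 2.5 mm off the well's centre, within the 4 mm limit. I put most of that down to a weak fit, which gave a radius of 37.5 mm instead of 39 mm.
- **Handle:** both last pictures show it well past upright. I took the 1.9 rad from the commanded arc and did not measure it.
- **Objects to leave alone:** nothing I did came near the capacitor, resistor holder or spray can. I did not measure their positions at the end.

**What went wrong or disagreed:**
- **Fingertips:** they stand about 10 to 15 mm behind the reported TCP, not 25 mm ahead as the text says. My first grasp of the handle closed on air above the bar, and I reworked the heights from depth readings.
- **Tilt fit:** one plane fit of the flange gave a tilt of 0.45 rad because of outlying depth points. The six local readings behind the level figure above disproved it.
- **Cap pickup:** closing on the cap pressed the fingertips onto its flange with about 20 N for a moment.

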